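# Release a caster ball into the turntable bin with the rocking gate lever

## Task

Working only by pushing and pressing, with nothing gripped or lifted, push the wooden turntable round by its upright post until the open grey bin on it stands squarely under the mouth of the chute. Then press down the pad of the rocking lever so that its far end lifts the gate and the steel ball rolls into the bin, and let the lever come all the way back so that the gate is shut again. Do not touch the ball or the gate, and leave the other parts undisturbed: the servo horn and the heat sink may only ride along on the turntable, and the sensor bar and the joystick stay where they are.

Things in the scene. Friction and masses are not known exactly. Their poses are not given: they have to be found in the camera images.
- feeder: Fixed baseboard 310 x 460 x 10 mm carrying turntable, chute and lever. Origin: on the bench, on the turntable's axis; z up. In its frame (mm): the chute, an open trough 38 wide with 18 walls, lies at x = 0, mouth at y = -100, climbing 18 degrees to y = -243; the lever crosses it at y = -145: gate x = 0, pivot x = -50 between steel cheeks 20 x 34, 154 high, pad x = -125.
- mouth (a point): Middle of the chute's trough floor at its lower end, 84 mm above the bench; axes as feeder (the ball leaves it along +y). The underside of the trough clears the bin's rim by about 5 mm.
- turntable (a joint): Angle of the wooden turntable (rad), positive anticlockwise from above; 0 = bin centred under the chute mouth. Starts at 0.6 to 1.4, so it must go that far clockwise. Turns freely both ways with slight friction (0.06 N m) and stays where it is left. Its round top is 240 mm in diameter, 15 mm thick, upper face 38 mm above the bench.
- spindle (a point): Centre of the turntable, on its upper face (38 mm above the bench), turning with it: in its axes the bin is at y = -78 mm and the post at y = +100 mm.
- bin (a point): Centre of the inner floor of the open grey plastic bin fixed on the turntable, 42 mm above the bench; axes turn with the turntable. The bin is 70 x 70 mm outside, 62 x 62 mm inside, its rim 32 mm above this point (74 mm above the bench).
- post: Upright dark wooden post fixed on the turntable opposite the bin, for pushing it round: 18 mm diameter, 70 mm tall (38 to 108 mm above the bench), 100 mm from the turntable's axis. Origin: centre of its foot, on the turntable's upper face. In the feeder's frame it lies in direction 90 degrees (+y) plus the turntable angle.
- lever (a joint): Angle of the rocking lever (rad), about an axis along the feeder's y: 0 = gate shut, beam level; grows as the pad is pressed down; stop at 0.55. The ball passes from about 0.40 and needs about 1 s to roll out, so hold the pad down that long. A spring returns the lever when let go; at the pad it takes 1.3 N to start, 4.5 N at the stop.
- pad (a point): Centre of the upper face of the lever's black rubber press pad (44 mm along the beam, 36 mm across), 155 mm above the bench at rest; 75 mm from the pivot and 10 mm above its axis. It moves on an arc, about 39 mm down at the stop, with free space below. At rest its axes are as feeder.
- gate: Steel gate plate 14 x 4 x 40 mm hanging from the other end of the lever, 50 mm from the pivot, across the trough. Origin: its upper end, in the beam, 145 mm above the bench when shut; it lifts about 25 mm. Not to be touched.
- ball: Steel caster ball, 22 mm diameter, 44 g, resting in the trough against the uphill side of the gate. Origin: its centre. Not to be touched.
- servo_horn: Bystander: translucent purple servo horn disc, 36 mm diameter, 4 mm thick, with a 12 mm hub to 9 mm height, lying loose on the turntable. Origin: centre of its underside.
- heat_sink: Bystander: dull aluminium finned heat sink 28 x 28 x 18 mm, loose on the turntable. Origin: centre of its underside.
- sensor_bar: Bystander: white plastic line-tracking sensor bar 20 x 95 mm (long side along its y), 13 mm high, loose on the bench just beyond the edge of the baseboard, on the +y side. Origin: centre of its underside.
- joystick: Bystander: stubby grey joystick module 34 x 28 mm, 28 mm high, loose on the baseboard near the lever. Origin: centre of its underside.

How it is judged:
By the outcome, as a careful person would: the job done as asked, in the order asked, and still so for the second after the job is handed in, with the robot touching nothing.
It also fails if it takes over 56 s, if anything falls off the work surface, if the arm or the gripper's body presses on something with over 40 N, if the wrist force passes 120 N, or if a joint passes its speed limit or range.

## Robot

A 6-joint arm with a two-finger parallel gripper is mounted at the origin on the work surface. World frame = base frame: x ahead of the robot, y to its left, z up, the work surface at z = 0. Lengths are in mm, angles in rad, forces in N, time in s.
With the tool pointing down it reaches from about 350 to 875 mm from the base axis. Payload 4.2 kg.
Tool frame: the origin (TCP) lies at the very end of the fingers, on their centre line; the grasp point (between the pads) lies arm.grip_depth behind it (arm.grip_depth is the distance from the TCP to the grasp point, in mm); z points along the fingers, y is the direction in which the jaws open and shut (so a half turn about z gives the same grasp; the last joint's range is limited). The gripper opens to 85 mm and grips with 20 to 120 N. Pads are 22 mm wide; open, the fingers measure 114 mm over their backs; the gripper's body (76 mm by 85 mm) begins 54 mm behind the grasp point. The pads swing forward as they close: fully open they stand 13 mm farther back than shut.
Start: joints at [-0.849, 0.385, 0.008, 0, -1.194, -0.259], TCP at [279.046, -559.225, 231.312] pointing down, gripper open.
Joint ranges: [-3.14, 3.14], [-1.21, 2.06], [-1.07, 1.41], [-3.16, 2.05], [-2.99, -0.16], [-3.1, 3.1]. Speed limits (rad/s): [2.79, 2.79, 3.14, 3.14, 3.14, 3.14].

## Interface

Orientations are given as a unit quaternion [x, y, z, w].
In Python, from bench import arm, optics, workorder gives the robot as it stands. The module is installed in compiled form; this text tells all that it offers.
- The arm moves only by the tool play_rows, never from a script. Its arguments are lists of equal length, an entry for each row: "travel": the shift along the tool's x, y, z in m, a list of three; "rotation": the turn, a rotation vector about the tool's x, y, z in rad, a list of three; "grip": the opening, from 0 (shut) to 1 (fully open). In form: {"travel": [[x, y, z], ...], "rotation": [[rx, ry, rz], ...], "grip": [grip, ...]}. A call has 1 to 12 rows; each row shifts and turns the commanded pose from where the row before left it, along the tool's axes as they then stand; what a row does not reach is not made up. A row lasts 1/12 s, in which the tool goes at most 41.7 mm and 7.16 degrees, less where a joint would pass 70% of its speed; a pose out of reach is approached as far as the arm can. A call is refused whole if a number of a shift passes 0.0417 or a number of a turn 0.125, either way. A call with a gripper value outside its range is refused whole. The fingers move at their own pace and stop on an object; the grip force is fixed at half the most. Time passes only in rows, so rows that do not move let the fingers close. It gives the time, the measured TCP pose, the force and the opening at its end, in the units of the state.
- arm.read_state(): the state, without advancing time (a new reading comes with each control period).
- optics.get_image(name): name is "side" or "top" or "wrist"; returns a dict with "image" (420x560x3 uint8, blue, green, red), "depth" (420x560 float32, mm along the optical axis (not along the pixel's ray), 0 where there is no reading), "camera_matrix" (3x3 intrinsics, pixels), "R" (3x3) and "t" (3): a world point X has camera coordinates R X + t; the wrist camera has in their place "hand_eye" (4x4, takes a point from camera to tool coordinates, whose origin is the TCP and whose axes are the flange's). Camera axes: x right, y down, z forward; pixel columns grow to the right and rows downward; lengths in mm; the calibration is good to about 2 mm. A picture is of the moment at which its call begins: read the wrist's pose just before it.
- workorder.job_done(): hands the job in, once; it reports no verdict.
The state is a dict: "clock": time; "joints": joint angles; "joint_vel": joint speeds; "joint_efforts": joint torques, N m; "position": TCP position; "ee_rot": TCP orientation; "contact_force": force on the tool from outside, world axes, zero at the start; "wrist_torque": the same for the moment, N m; "gripper_width": finger opening in mm.
Only numpy, scipy, OpenCV 4.12 (cv2) and the standard library are available. Lean on these libraries where they do the work, as an engineer would, in place of code of your own. Each camera call takes 0.05 s, during which the arm holds its last target. There are 200 camera calls.

## Working session

There is one attempt and no reset: what is moved stays moved. The work goes in short steps, Python scripts to look and compute and a tool call to move; the robot and the scene stay as the last step left them, time stands still between calls to the robot, and variables do not carry over. Pictures are saved under pics/ and viewed, about 8 in all and at most 12, crops included, and the job is handed in when it is done.

Besides the shell and the picture viewer there is one more tool, called by a JSON object that holds its "op" and its "data", one argument or row to a line. play_rows: Moves the arm, as the interface text tells. Its arguments: {"type":"object","properties":{"travel":{"type":"array","items":{"type":"array","items":{"type":"number"}}},"rotation":{"type":"array","items":{"type":"array","items":{"type":"number"}}},"grip":{"type":"array","items":{"type":"number"}}},"required":["travel","rotation","grip"]}

```bash
mkdir -p pics; python3 - <<'E'
from bench import arm, optics
import cv2,numpy as np
s=arm.read_state(); print({k:np.round(v,3) for k,v in s.items()}, arm.grip_depth)
for n in ("top","side"):
    d=optics.get_image(n); cv2.imwrite(f"pics/{n}0.png",d["image"]); np.savez(f"pics/{n}0.npz",**d)
    print(n,d["camera_matrix"].round(1).tolist(),d["R"].round(3).tolist(),d["t"].round(1).tolist())
E
```

```text
{'clock': np.float64(0.0), 'joints': array([-8.490e-01,  3.860e-01,  7.000e-03, -1.000e-03, -1.194e+00,
       -2.590e-01]), 'joint_vel': array([-0.   ,  0.   , -0.   , -0.001, -0.   ,  0.001]), 'joint_efforts': array([-1.0000e-03, -3.9228e+01,  1.8840e+01,  4.1860e+00, -5.0000e-03,
       -0.0000e+00]), 'position': array([ 278.792, -558.722,  230.214]), 'ee_rot': array([-0.229,  0.973,  0.001, -0.   ]), 'contact_force': array([ 0.328, -0.02 ,  0.634]), 'wrist_torque': array([ 0.027, -0.017, -0.05 ]), 'gripper_width': np.float64(85.358)} 18.700000000000003
top [[469.0, 0.0, 277.0], [0.0, 469.0, 208.2], [0.0, 0.0, 1.0]] [[-0.018, -0.999, 0.026], [-0.992, 0.014, -0.126], [0.126, -0.028, -0.992]] [-2.2, 574.5, 940.3]
side [[379.5, 0.0, 286.3], [0.0, 379.5, 204.3], [0.0, 0.0, 1.0]] [[0.705, -0.709, 0.003], [-0.439, -0.44, -0.784], [0.557, 0.551, -0.621]] [-402.5, 357.0, 413.7]
```

View pics/top0.png

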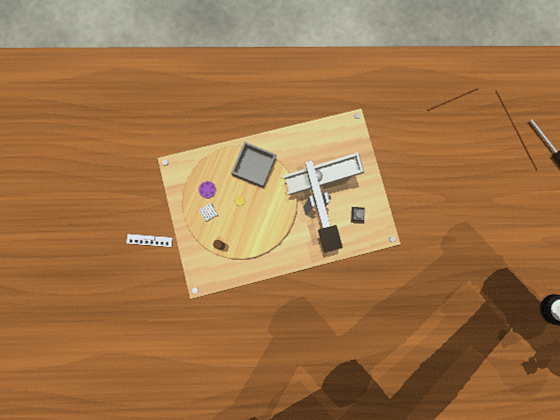

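View pics/side0.png

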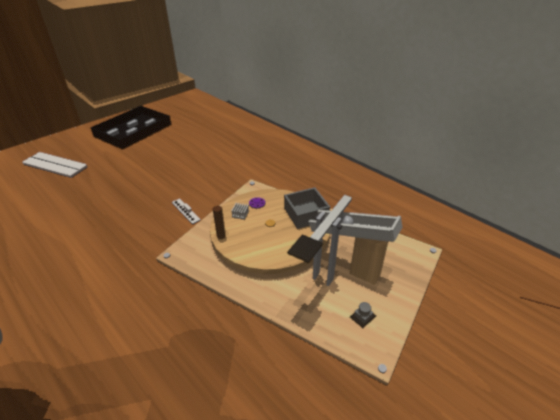

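The top view shows the board's screws at about (165,163), (356,117), (392,239) and (195,290). The spindle cap is at (239,201), the bin at (255,165), the post at (220,245) and the pad at (331,239). The side view agrees: the chute and lever sit at -y, and the post is on the robot's side.

```bash
cat > h.py <<'E'
import numpy as np,cv2
def ray(d,uv,z):
    K,R,t=d["camera_matrix"],d["R"],d["t"]
    r=R.T@np.linalg.solve(K,[uv[0],uv[1],1.]); c=-R.T@t
    return c+r*(z-c[2])/r[2]
def proj(d,X):
    p=d["camera_matrix"]@(d["R"]@np.asarray(X,float)+d["t"]); return p[:2]/p[2]
def cents(mask,amin,box=None):
    n,_,st,c=cv2.connectedComponentsWithStats(mask.astype(np.uint8))
    return [(c[i].round(1),int(st[i,4]),st[i,:4].tolist()) for i in range(1,n) if st[i,4]>=amin and (box is None or (box[0]<c[i][0]<box[2] and box[1]<c[i][1]<box[3]))]
E
python3 - <<'E'
from h import *
d=dict(np.load("pics/top0.npz")); im=d["image"]; hsv=cv2.cvtColor(im,cv2.COLOR_BGR2HSV)
H,S,V=[hsv[...,i].astype(int) for i in range(3)]
B=(150,100,410,305)
print("cap",cents((S>170)&(V>170)&(H>18)&(H<32),10,B))
print("dark",cents((V<75),15,B))
print("gray",cents((S<45)&(V>110),4,B))
print("mid",cents((S<60)&(V<130),30,B))
sc=np.array([[165,163],[356.5,117],[392,239.5],[195,290.5]])
P=np.array([ray(d,u,10)[:2] for u in sc]); print(P.round(0).tolist())
print("sides",np.linalg.norm(P-np.roll(P,-1,0),axis=1).round(0))
for n,u,z in(("spindle",(239,201),40),("bin rim c",(255,165),74),("post",(220,245),108),("pad",(331,239),155)):
    print(n,ray(d,u,z).round(0), d["depth"][int(u[1]),int(u[0])])
c=cv2.resize(im[100:310,120:410],None,fx=2.7,fy=2.7,interpolation=cv2.INTER_CUBIC); cv2.imwrite("pics/c1.png",c)
E
```

```text
cap []
dark [(array([253.9, 152. ]), 98, [237, 145, 36, 21]), (array([247.4, 180.3]), 52, [232, 174, 32, 13]), (array([356.1, 215.4]), 66, [352, 207, 12, 16]), (array([329.7, 238.4]), 425, [319, 226, 23, 26]), (array([221.9, 246.3]), 18, [219, 243, 6, 7])]
gray [(array([357. , 115.3]), 24, [355, 113, 5, 6]), (array([254.2, 165.1]), 952, [232, 142, 44, 43]), (array([322.8, 179.2]), 1844, [283, 152, 81, 76]), (array([164.6, 162. ]), 25, [162, 160, 6, 5]), (array([326.4, 196.8]), 42, [324, 192, 6, 11]), (array([311.7, 200.6]), 41, [309, 195, 6, 12]), (array([207.7, 211.8]), 193, [199, 203, 18, 18]), (array([358.5, 213.6]), 82, [354, 209, 10, 11]), (array([392.1, 238.8]), 25, [390, 236, 5, 6]), (array([194.6, 289.8]), 28, [192, 287, 6, 6])]
mid [(array([248.2, 156.9]), 139, [233, 144, 41, 29]), (array([337.9, 162.5]), 77, [315, 156, 44, 15]), (array([261.3, 177.3]), 57, [245, 158, 30, 29]), (array([297.1, 174.4]), 35, [286, 171, 22, 8]), (array([337.3, 179.8]), 44, [321, 174, 36, 12]), (array([307.6, 206.7]), 87, [304, 198, 9, 17]), (array([356.4, 214.6]), 102, [352, 207, 12, 16])]
[[679.0, 227.0], [778.0, -191.0], [507.0, -257.0], [407.0, 162.0]]
sides [430. 279. 430. 280.]
spindle [590.  67.  40.] 974.45483
bin rim c [658.  33.  74.] 983.92224
post [496. 100. 108.] 894.50525
pad [ 502. -105.  155.] 852.5901
```

View pics/c1.png

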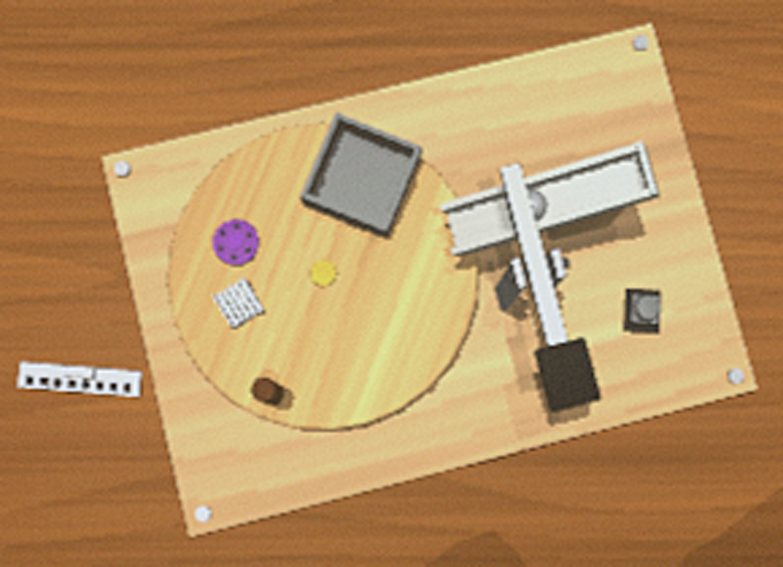

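{"op": "play_rows", "data": {
  "travel": [
    [0,0,0],
    [0,0,0],
    [0,0,0],
    [0,0,0],
    [0,0,0],
    [0,0,0],
    [-0.03,0.0027,0],
    [-0.03,0.0027,0],
    [-0.03,0.0027,0],
    [-0.03,0.0027,0],
    [-0.03,0.0027,0],
    [-0.03,0.0027,0]
  ],
  "rotation": [
    [0,0,-0.118],
    [0,0,-0.118],
    [0,0,-0.118],
    [0,0,-0.118],
    [0,0,-0.118],
    [0,0,-0.118],
    [0,0,0],
    [0,0,0],
    [0,0,0],
    [0,0,0],
    [0,0,0],
    [0,0,0]
  ],
  "grip": [0,0,0,0,0,0,0,0,0,0,0,0]
}}

```text
clock: 1.1
position: [334.2, -385.6, 230.9]
ee_rot: [-0.552, 0.834, 0.0, -0.0]
contact_force: [0.9, 0.2, -0.0]
gripper_width: -0.1
```

{"op": "play_rows", "data": {
  "travel": [
    [-0.03,0.0027,0],
    [-0.03,0.0027,0],
    [-0.03,0.0027,0],
    [-0.03,0.0027,0],
    [-0.03,0.0027,0],
    [-0.03,0.0027,0],
    [-0.03,0.0027,0],
    [-0.03,0.0027,0],
    [-0.03,0.0027,0],
    [-0.03,0.0027,0],
    [-0.03,0.0027,0],
    [-0.03,0.0027,0]
  ],
  "rotation": [
    [0,0,0],
    [0,0,0],
    [0,0,0],
    [0,0,0],
    [0,0,0],
    [0,0,0],
    [0,0,0],
    [0,0,0],
    [0,0,0],
    [0,0,0],
    [0,0,0],
    [0,0,0]
  ],
  "grip": [0,0,0,0,0,0,0,0,0,0,0,0]
}}

```text
clock: 2.1
position: [444.4, -41.4, 231.1]
ee_rot: [-0.553, 0.833, 0.0, -0.0]
contact_force: [0.6, -0.7, -0.1]
gripper_width: -0.3
```

{"op": "play_rows", "data": {
  "travel": [
    [-0.027,0.002,0],
    [-0.027,0.002,0],
    [-0.027,0.002,0],
    [-0.02,0.002,0],
    [0,0,0],
    [0,0,0]
  ],
  "rotation": [
    [0,0,0],
    [0,0,0],
    [0,0,0],
    [0,0,0],
    [0,0,0],
    [0,0,0]
  ],
  "grip": [0,0,0,0,0,0]
}}

```text
clock: 2.6
position: [476.3, 53.9, 230.7]
ee_rot: [-0.553, 0.833, 0.0, -0.001]
contact_force: [-0.5, -0.5, 0.8]
gripper_width: 0.2
```

```bash
cat >> h.py <<'E'
def wrist(name):
    from bench import arm,optics
    from scipy.spatial.transform import Rotation as Ro
    s=arm.read_state(); d=optics.get_image("wrist"); M=np.eye(4); M[:3,:3]=Ro.from_quat(s["ee_rot"]).as_matrix(); M[:3,3]=s["position"]
    W=np.linalg.inv(M@d["hand_eye"]); d["R"]=W[:3,:3]; d["t"]=W[:3,3]
    cv2.imwrite(f"pics/{name}.png",d["image"]); np.savez(f"pics/{name}.npz",**d); print(s["clock"],s["position"].round(1)); return d
E
python3 - <<'E'
from h import *
d=wrist("w1"); print(d["hand_eye"].round(2).tolist())
for n,X in (("spindle",(589,66,40)),("posttop",(496,101,108)),("bin",(658,34,74))): print(n,proj(d,X).round(0))
E
```

```text
2.6 [476.3  53.9 230.7]
[[-0.0, -0.96, -0.28, 70.83], [1.0, -0.0, -0.0, 0.26], [0.0, -0.28, 0.96, -143.03], [0.0, 0.0, 0.0, 1.0]]
spindle [178. 241.]
posttop [279. 267.]
bin [ 83. 252.]
```

View pics/w1.png

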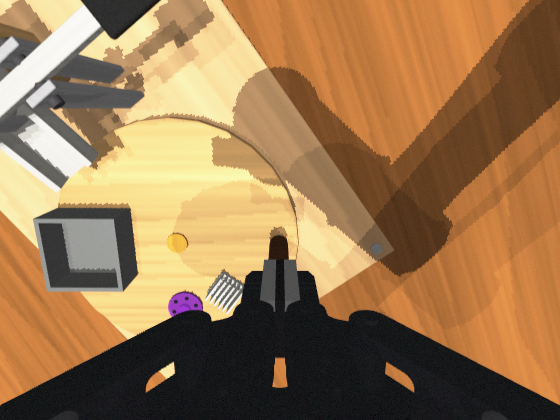

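The wrist view has the spindle cap at (177,242), against (178,241) predicted. The post sits on column 279 as predicted, with a clear gap ahead of the fingers. Next I go down behind the post and close the gap.

{"op": "play_rows", "data": {
  "travel": [
    [0,0,0.034],
    [0,0,0.034],
    [0,0,0.034],
    [0,0,0.034],
    [0,0,0.034],
    [0,0,0],
    [-0.008,0,0],
    [-0.008,0,0],
    [-0.006,0,0],
    [-0.003,0,0]
  ],
  "rotation": [
    [0,0,0],
    [0,0,0],
    [0,0,0],
    [0,0,0],
    [0,0,0],
    [0,0,0],
    [0,0,0],
    [0,0,0],
    [0,0,0],
    [0,0,0]
  ],
  "grip": [0,0,0,0,0,0,0,0,0,0]
}}

```text
clock: 3.48
position: [488.4, 77.9, 63.6]
ee_rot: [-0.553, 0.833, -0.0, 0.003]
contact_force: [0.8, 1.5, 0.3]
gripper_width: 0.1
```

{"op": "play_rows", "data": {
  "travel": [
    [-0.005,0.0009,0],
    [-0.005,0.0009,0],
    [-0.005,0.0009,0],
    [-0.005,0.0009,0],
    [-0.005,0.0009,0],
    [-0.005,0.0009,0],
    [-0.005,0.0009,0],
    [-0.005,0.0009,0]
  ],
  "rotation": [
    [0,0,0.05],
    [0,0,0.05],
    [0,0,0.05],
    [0,0,0.05],
    [0,0,0.05],
    [0,0,0.05],
    [0,0,0.05],
    [0,0,0.05]
  ],
  "grip": [0,0,0,0,0,0,0,0]
}}

```text
clock: 4.15
position: [502.1, 114.3, 62.7]
ee_rot: [-0.375, 0.927, 0.0, 0.001]
contact_force: [0.2, -0.3, -0.0]
gripper_width: 0.1
```

{"op": "play_rows", "data": {
  "travel": [
    [-0.0055,0.001,0],
    [-0.0055,0.001,0],
    [-0.0055,0.001,0],
    [-0.0055,0.001,0],
    [-0.0055,0.001,0],
    [-0.005,0.001,0],
    [-0.003,0.0005,0],
    [-0.001,0,0],
    [0,0,0],
    [0,0,0]
  ],
  "rotation": [
    [0,0,0.05],
    [0,0,0.05],
    [0,0,0.05],
    [0,0,0.05],
    [0,0,0.05],
    [0,0,0.05],
    [0,0,0.03],
    [0,0,0.01],
    [0,0,0],
    [0,0,0]
  ],
  "grip": [0,0,0,0,0,0,0,0,0,0]
}}

```text
clock: 4.98
position: [527.7, 140.4, 62.1]
ee_rot: [-0.214, 0.977, 0.0, 0.001]
contact_force: [-0.3, 0.3, 0.5]
gripper_width: -0.0
```

```bash
python3 - <<'E'
from h import *
from bench import optics
d=optics.get_image("top"); np.savez("pics/top1.npz",**d); im=d["image"]
cv2.imwrite("pics/c2.png",cv2.resize(im[100:310,120:410],None,fx=2.7,fy=2.7,interpolation=cv2.INTER_CUBIC))
E
```

```text
(no output)
```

View pics/c2.png

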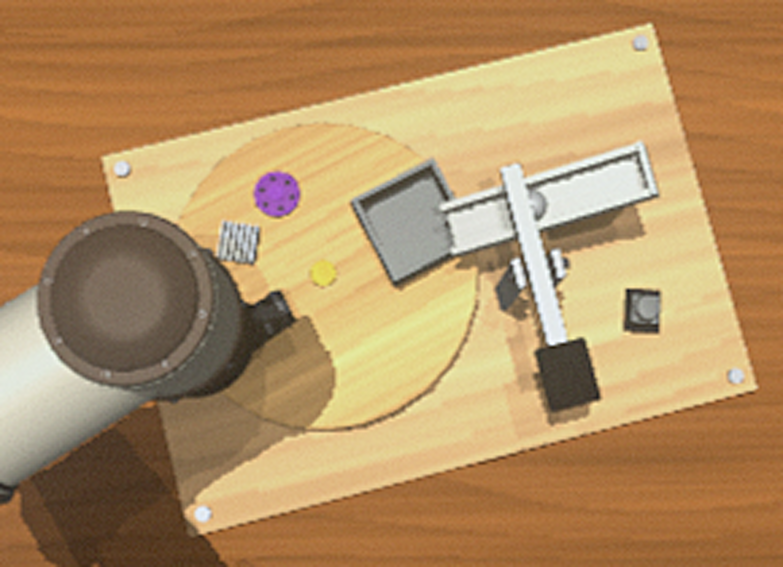

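The bin's far rim edge runs from (353,203) to (432,161) in the crop, about 28° in the image against 13.6° for the board edge. That leaves about 14° to turn. I'll push most of it slowly and then measure.

{"op": "play_rows", "data": {
  "travel": [
    [-0.0035,0.0006,0],
    [-0.0035,0.0006,0],
    [-0.0035,0.0006,0],
    [-0.0035,0.0006,0],
    [-0.003,0.0006,0],
    [-0.002,0.0006,0],
    [-0.001,0,0],
    [0,0,0],
    [0,0,0]
  ],
  "rotation": [
    [0,0,0.04],
    [0,0,0.04],
    [0,0,0.04],
    [0,0,0.03],
    [0,0,0.03],
    [0,0,0.02],
    [0,0,0],
    [0,0,0],
    [0,0,0]
  ],
  "grip": [0,0,0,0,0,0,0,0,0]
}}

```text
clock: 5.78
position: [545.1, 150.0, 61.4]
ee_rot: [-0.115, 0.993, 0.0, 0.0]
contact_force: [-0.6, 0.0, 0.4]
gripper_width: -0.1
```

```bash
python3 - <<'E'
from h import *
from bench import optics
d=optics.get_image("top"); np.savez("pics/top2.npz",**d); im=d["image"]
c=cv2.resize(im[140:215,230:370],None,fx=5.5,fy=5.5,interpolation=cv2.INTER_CUBIC);cv2.imwrite("pics/c3.png",c)
E
```

```text
(no output)
```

View pics/c3.png

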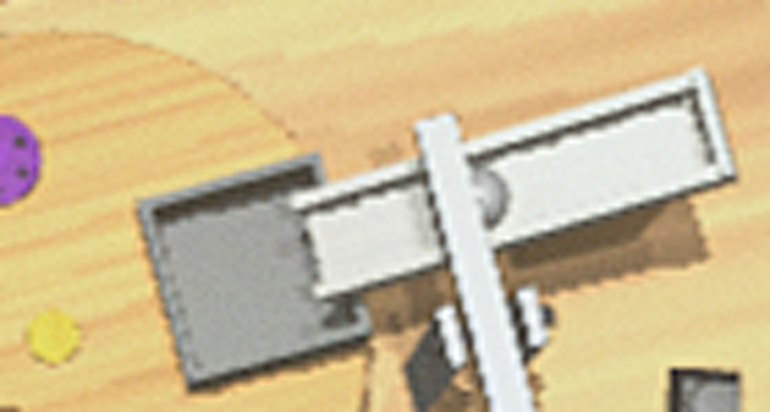

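The bin is nearly square to the chute. Its rim corners are at about (138,203), (318,152), (370,337) and (188,391) in the crop. I'll compute the angle from those.

```bash
python3 - <<'E'
from h import *
d=dict(np.load("pics/top2.npz"))
f=lambda p,z: ray(d,np.array(p)/5.5+[230,140],z)[:2]
FL,FR,NR,NL=[f(p,74) for p in((138,203),(318,152),(370,337),(188,391))]
an=lambda v:np.degrees(np.arctan2(v[1],v[0]))
print("y-dir from far,near edge",an(FL-FR),an(NL-NR)," x-dir from left,right",an(FL-NL)+90,an(FR-NR)+90)
print([np.linalg.norm(a-b).round(1) for a,b in((FL,FR),(FR,NR),(NR,NL),(NL,FL))])
c=(FL+FR+NR+NL)/4; 
P=np.array([ray(d,u,10)[:2] for u in [[164.6,162],[357,115.3],[392.1,238.8],[194.6,289.8]]])
fy=(P[0]-P[1]+P[3]-P[2]); fx=P[0]-P[3]+P[1]-P[2]; print("feeder y",an(fy),an(fx)+90)
sp=f((53,335),40); print("sp",sp,"bin",c, "bearing bin->sp",an(sp-c))
# trough edges: far wall top & near, at mouth
m1,m2=f((290,205),102),f((318,297),102); m=(m1+m2)/2; print("mouth",m1,m2,m,"width",np.linalg.norm(m1-m2))
y=fy/np.linalg.norm(fy); x=np.array([y[1],-y[0]])
print("feeder coords: bin",(c-sp)@x,(c-sp)@y," mouth",(m-sp)@x,(m-sp)@y," post dir board centre",(P.mean(0)-sp)@x,(P.mean(0)-sp)@y)
E
```

```text
y-dir from far,near edge 105.36813763899971 105.8154489143205  x-dir from left,right 103.96856220931052 104.28583272276893
[np.float64(68.9), np.float64(71.3), np.float64(69.3), np.float64(71.8)]
feeder y 103.37806285407711 103.40423998849651
sp [590.28288428  65.98601414] bin [608.29279402  -9.18864696] bearing bin->sp 103.4726635414768
mouth [626.96536536 -21.7980868 ] [593.68430858 -31.09490732] [610.32483697 -26.44649706] width 34.55516766462849
feeder coords: bin 0.12763263394700886 -77.30181258861447  mouth -1.8885074088019316 -94.56152776990234  post dir board centre -13.99485665711829 -79.49056401701179
```

Edge directions suggest about 1.5° remaining, while the centre bearing says about 0.1°. I'll back off, rise and measure closer with the wrist camera.

{"op": "play_rows", "data": {
  "travel": [
    [0.01,0,0],
    [0.02,0,0],
    [0,0,-0.035],
    [0,0,-0.035],
    [0,0,-0.035],
    [0,0,-0.035],
    [0,0,-0.035],
    [0,0,-0.025]
  ],
  "rotation": [
    [0,0,0],
    [0,0,0],
    [0,0,0],
    [0,0,0],
    [0,0,0],
    [0,0,0],
    [0,0,0],
    [0,0,0]
  ],
  "grip": [0,0,0,0,0,0,0,0]
}}

```text
clock: 6.5
position: [516.5, 143.2, 265.2]
ee_rot: [-0.115, 0.993, 0.001, 0.002]
contact_force: [1.5, 0.7, 0.3]
gripper_width: 0.3
```

{"op": "play_rows", "data": {
  "travel": [
    [-0.0285,-0.023,0],
    [-0.0285,-0.023,0],
    [-0.0285,-0.023,0],
    [-0.0285,-0.023,0],
    [0,0,0],
    [0,0,0],
    [0,0,0]
  ],
  "rotation": [
    [0,0,0],
    [0,0,0],
    [0,0,0],
    [0,0,0],
    [0,0,0],
    [0,0,0],
    [0,0,0]
  ],
  "grip": [0,0,0,0,0,0,0]
}}

```text
clock: 7.08
position: [647.4, 79.5, 260.8]
ee_rot: [-0.115, 0.993, -0.0, -0.001]
contact_force: [0.3, -0.3, 0.2]
gripper_width: -0.3
```

```bash
python3 - <<'E'
from h import *
d=wrist("w2"); print(d["camera_matrix"].round(0).tolist())
for n,X in (("spindle",(590,66,40)),("posttop",(567,163,108)),("bin",(608,-10,74))): print(n,proj(d,X).round(0))
E
```

```text
7.0833 [647.4  79.5 260.8]
[[361.0, 0.0, 280.0], [0.0, 361.0, 213.0], [0.0, 0.0, 1.0]]
spindle [279. 121.]
posttop [404. 124.]
bin [191. 122.]
```

View pics/w2.png

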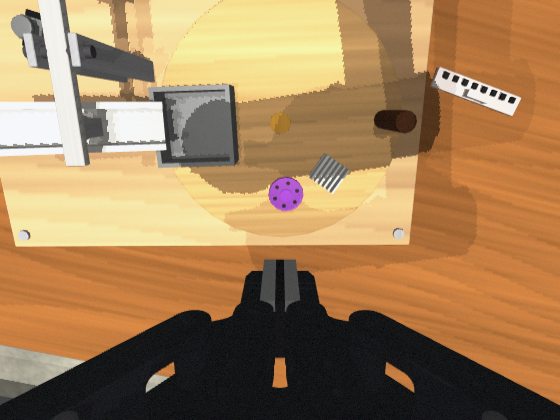

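The wrist view shows cap (280,123), post top about (406,121), bin rim about (153..237, 84..166), and far screws (25,236) and (399,234). I'll zoom in for finer readings.

```bash
python3 - <<'E'
from h import *
im=cv2.imread("pics/w2.png")
a=cv2.resize(im[75:175,140:250],None,fx=5,fy=5,interpolation=cv2.INTER_CUBIC)
b=cv2.resize(im[75:175,365:420],None,fx=5,fy=5,interpolation=cv2.INTER_CUBIC)
b=cv2.convertScaleAbs(b,alpha=2.2,beta=10)
cv2.imwrite("pics/c4.png",np.hstack([a,b[:, :245]]))
E
```

```text
(no output)
```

View pics/c4.png

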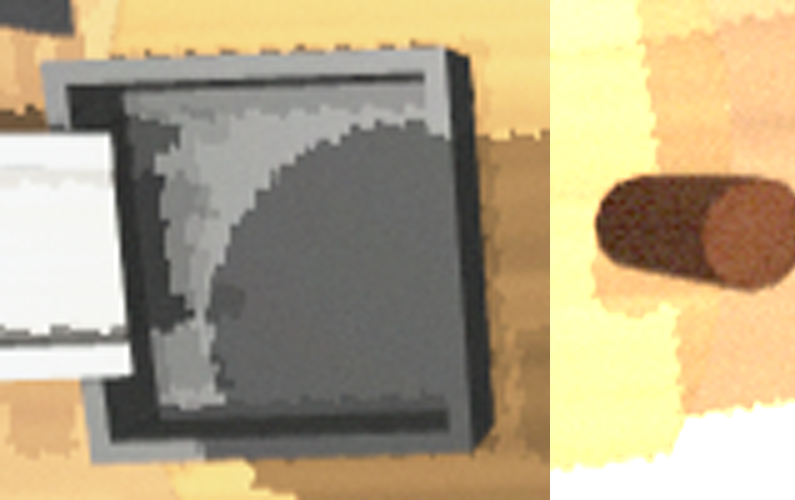

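```bash
python3 - <<'E'
from h import *
d=dict(np.load("pics/w2.npz")); hsv=cv2.cvtColor(d["image"],cv2.COLOR_BGR2HSV)
f=lambda p,z: ray(d,np.array(p)/5.+[140,75],z)[:2]
an=lambda v:np.degrees(np.arctan2(v[1],v[0]))
TL,TR,BR,BL=[f(p,74) for p in((42,63),(447,46),(475,450),(95,462))]
print("ydir",an(TR-TL),an(BR-BL),"xdir+90",an(BL-TL)+90,an(BR-TR)+90,[np.linalg.norm(a-b).round(1) for a,b in((TL,TR),(TR,BR),(BR,BL),(BL,TL))])
c=(TL+TR+BR+BL)/4; po=ray(d,(406.6,122),108)[:2]; sp=ray(d,(280,123),39)[:2]
fy=ray(d,(399,234),10)[:2]-ray(d,(25,236),10)[:2]
print("screws",an(fy),np.linalg.norm(fy)); print(c,sp,po,"bin-sp",an(sp-c),"sp-post",an(po-sp),"bin-post",an(po-c),np.linalg.norm(po-c),np.linalg.norm(po-sp))
# chute walls: far/near edge, mouth edge
m1,m2=f((108,133),102),f((132,374),102); print("mouth edge dir+90",an(m2-m1)+90, an(m1-m2)+90, np.linalg.norm(m1-m2), (m1+m2)/2)
E
```

```text
ydir 105.45763557426442 105.00519305802243 xdir+90 105.42888665253527 105.18070499523488 [np.float64(70.1), np.float64(69.8), np.float64(69.8), np.float64(69.3)]
screws 103.51905443168798 432.3579689559039
[611.62103361  -7.3943884 ] [591.68221095  67.41696795] [565.4115263  164.48060714] bin-sp 104.92364289392171 sp-post 105.14450709512128 bin-post 105.04842862251235 177.97846121500245 100.55594922572024
mouth edge dir+90 103.93897292218927 -76.06102707781073 38.13421267358719 [613.27495566 -24.44746419]
```

Every cue now agrees: the table is at 105.1° and the feeder at 103.5°, so about 1.65° is left, roughly 2.9 mm at the post. I'll return and nudge it.

{"op": "play_rows", "data": {
  "travel": [
    [0.0246,0.023,0],
    [0.0246,0.023,0],
    [0.0246,0.023,0],
    [0.0246,0.023,0],
    [0,0,0],
    [0,0,0.034],
    [0,0,0.033],
    [0,0,0.033],
    [0,0,0.033],
    [0,0,0.033],
    [0,0,0.033],
    [0,0,0]
  ],
  "rotation": [
    [0,0,0],
    [0,0,0],
    [0,0,0],
    [0,0,0],
    [0,0,0],
    [0,0,0],
    [0,0,0],
    [0,0,0],
    [0,0,0],
    [0,0,0],
    [0,0,0],
    [0,0,0]
  ],
  "grip": [0,0,0,0,0,0,0,0,0,0,0,0]
}}

```text
clock: 8.13
position: [526.1, 145.1, 57.1]
ee_rot: [-0.115, 0.993, -0.002, -0.006]
contact_force: [-0.2, 0.2, -0.7]
gripper_width: -0.1
```

{"op": "play_rows", "data": {
  "travel": [
    [-0.004,0,0],
    [-0.004,0,0],
    [-0.002,0,0],
    [-0.002,0,0],
    [0,0,0],
    [0,0,0]
  ],
  "rotation": [
    [0,0,0],
    [0,0,0],
    [0,0,0],
    [0,0,0],
    [0,0,0],
    [0,0,0]
  ],
  "grip": [0,0,0,0,0,0]
}}

```text
clock: 8.63
position: [543.3, 149.7, 63.4]
ee_rot: [-0.115, 0.993, 0.0, 0.001]
contact_force: [-0.2, 0.4, 0.7]
gripper_width: 0.2
```

{"op": "play_rows", "data": {
  "travel": [
    [-0.0012,0,0],
    [-0.0012,0,0],
    [-0.0012,0,0],
    [-0.0011,0,0],
    [0,0,0],
    [0,0,0],
    [0,0,0]
  ],
  "rotation": [
    [0,0,0],
    [0,0,0],
    [0,0,0],
    [0,0,0],
    [0,0,0],
    [0,0,0],
    [0,0,0]
  ],
  "grip": [0,0,0,0,0,0,0]
}}

```text
clock: 9.22
position: [547.4, 150.6, 62.2]
ee_rot: [-0.115, 0.993, -0.0, 0.0]
contact_force: [0.1, -0.6, 0.1]
gripper_width: -0.1
```

{"op": "play_rows", "data": {
  "travel": [
    [0.01,0,0],
    [0.02,0,0],
    [0,0,-0.035],
    [0,0,-0.035],
    [0,0,-0.035],
    [0,0,-0.035],
    [0,0,-0.035],
    [0,0,-0.025]
  ],
  "rotation": [
    [0,0,0],
    [0,0,0],
    [0,0,0],
    [0,0,0],
    [0,0,0],
    [0,0,0],
    [0,0,0],
    [0,0,0]
  ],
  "grip": [0,0,0,0,0,0,0,0]
}}

```text
clock: 9.88
position: [518.8, 143.9, 266.2]
ee_rot: [-0.115, 0.993, 0.001, 0.002]
contact_force: [0.5, 0.3, 0.6]
gripper_width: 0.3
```

{"op": "play_rows", "data": {
  "travel": [
    [-0.0285,-0.023,0],
    [-0.0285,-0.023,0],
    [-0.0285,-0.023,0],
    [-0.0285,-0.023,0],
    [0,0,0],
    [0,0,0],
    [0,0,0]
  ],
  "rotation": [
    [0,0,0],
    [0,0,0],
    [0,0,0],
    [0,0,0],
    [0,0,0],
    [0,0,0],
    [0,0,0]
  ],
  "grip": [0,0,0,0,0,0,0]
}}

```text
clock: 10.47
position: [649.7, 80.1, 261.7]
ee_rot: [-0.115, 0.993, -0.0, -0.001]
contact_force: [-0.1, 0.3, 0.4]
gripper_width: -0.2
```

```bash
python3 - <<'E'
from h import *
d=wrist("w3"); im=d["image"]
a=cv2.resize(im[75:175,140:250],None,fx=5,fy=5,interpolation=cv2.INTER_CUBIC)
b=cv2.resize(im[75:175,370:419],None,fx=5,fy=5,interpolation=cv2.INTER_CUBIC)
cv2.imwrite("pics/c5.png",np.hstack([a,cv2.convertScaleAbs(b,alpha=2.2,beta=10)]))
E
```

```text
10.4667 [649.7  80.1 261.7]
```

View pics/c5.png

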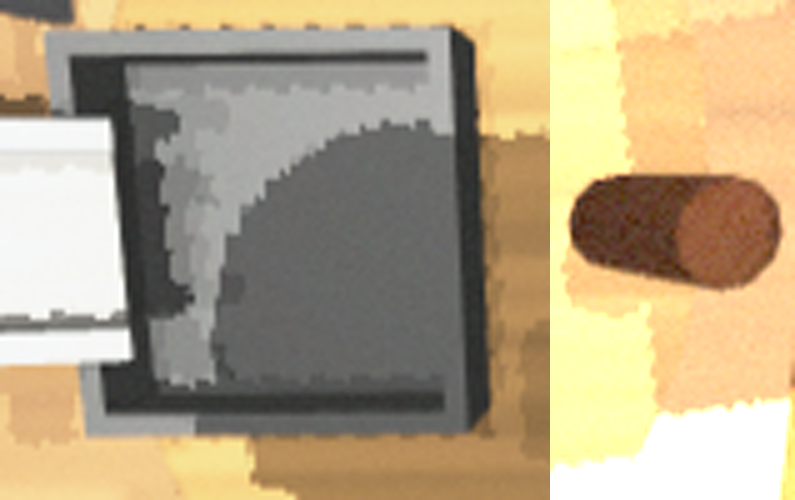

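Rim corners are now (47,33), (450,27), (470,432) and (88,438) in the crop, with the post top at (730,232). Same calculation again:

```bash
python3 - <<'E'
from h import *
for w,cor,po in (("w2",((42,63),(447,46),(475,450),(95,462)),(406.6,122)),("w3",((47,33),(450,27),(470,432),(88,438)),(406,121.4))):
    d=dict(np.load(f"pics/{w}.npz")); H,S,V=[x.astype(int) for x in cv2.split(cv2.cvtColor(d["image"],cv2.COLOR_BGR2HSV))]
    s1=cents((S<70)&(V>90),12,(15,220,35,245)); s2=cents((S<70)&(V>90),12,(388,220,410,245))
    cap=cents((S>200)&(H>15)&(H<30),60,(265,105,295,140)); print(w,s1,s2,cap)
    f=lambda p,z: ray(d,np.array(p)/5.+[140,75],z)[:2]
    an=lambda v:np.degrees(np.arctan2(v[1],v[0]))
    TL,TR,BR,BL=[f(p,74) for p in cor]; c=(TL+TR+BR+BL)/4; p=ray(d,po,108)[:2]
    print("edges",an(TR-TL),an(BR-BL),an(BL-TL)+90,an(BR-TR)+90,"bin-post",an(p-c))
    if s1 and s2: print("feeder",an(ray(d,s2[0][0],10)[:2]-ray(d,s1[0][0],10)[:2]))
    if cap: sp=ray(d,cap[0][0],39)[:2]; print("sp",sp,"post",an(p-sp),"bin",an(sp-c))
E
```

```text
w2 [(array([ 23.1, 235.1]), 102, [18, 230, 12, 11])] [(array([398.1, 233.3]), 95, [393, 228, 11, 11])] []
edges 105.45763557426442 105.00519305802243 105.42888665253527 105.18070499523488 bin-post 105.04842862251235
feeder 103.48561676148776
w3 [(array([ 23.2, 233. ]), 103, [18, 228, 12, 11])] [(array([398. , 231.1]), 95, [393, 226, 11, 11])] []
edges 103.98950470371031 104.08757633560136 103.58221406824231 104.00092832234353 bin-post 103.93223760790656
feeder 103.49652826262799
```

The remaining error is about 0.4° (bin offset about 0.6 mm), which is square enough. Next, the pad at about (503,-104).

{"op": "play_rows", "data": {
  "travel": [
    [0.0237,-0.0182,0],
    [0.0237,-0.0182,0],
    [0.0237,-0.0182,0],
    [0.0237,-0.0182,0],
    [0.0237,-0.0182,0],
    [0.0237,-0.0182,0],
    [0.0237,-0.0182,0],
    [0.0237,-0.0182,0],
    [0,0,0],
    [0,0,0],
    [0,0,0]
  ],
  "rotation": [
    [0,0,0],
    [0,0,0],
    [0,0,0],
    [0,0,0],
    [0,0,0],
    [0,0,0],
    [0,0,0],
    [0,0,0],
    [0,0,0],
    [0,0,0],
    [0,0,0]
  ],
  "grip": [0,0,0,0,0,0,0,0,0,0,0]
}}

```text
clock: 11.43
position: [498.7, -104.3, 263.2]
ee_rot: [-0.116, 0.993, 0.0, 0.001]
contact_force: [0.7, 0.9, 0.4]
gripper_width: -0.1
```

```bash
python3 - <<'E'
from h import *
d=wrist("w4")
# pad seen by wrist: dark blob reprojected
for n,X in (("pad",(502.7,-103.7,155)),("tcp below",(498,-105,155))): print(n,proj(d,X).round(0))
for dx,dy in((22,18),(22,-18),(-22,-18),(-22,18)):
    x=np.array([.9724,.2334]);y=np.array([-.2334,.9724]); p=np.array([502.7,-103.7])+dx*x+dy*y; q=proj(d,(*p,155)); cv2.circle(d["image"],tuple(int(v) for v in q),3,(0,0,255),-1)
cv2.imwrite("pics/w4m.png",d["image"])
E
```

```text
11.4333 [ 498.7 -104.3  263.2]
pad [278. 215.]
tcp below [278. 209.]
```

View pics/w4m.png

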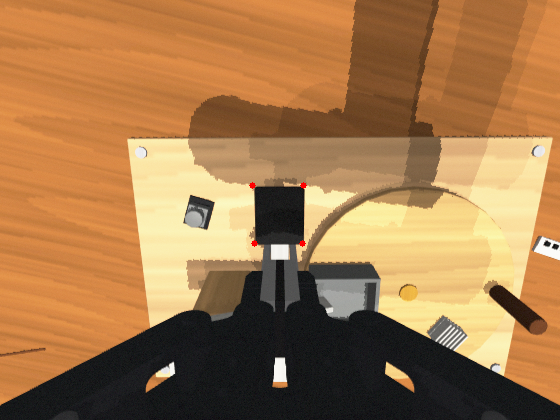

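The four predicted pad corners fall on the pad's corners, at (252..303, 185..243). Descending and pressing in stages.

{"op": "play_rows", "data": {
  "travel": [
    [0,0,0.025],
    [0,0,0.025],
    [0,0,0.025],
    [0,0,0.022],
    [0,0,0],
    [0,0,0]
  ],
  "rotation": [
    [0,0,0],
    [0,0,0],
    [0,0,0],
    [0,0,0],
    [0,0,0],
    [0,0,0]
  ],
  "grip": [0,0,0,0,0,0]
}}

```text
clock: 11.98
position: [499.0, -104.2, 164.7]
ee_rot: [-0.116, 0.993, -0.0, -0.001]
contact_force: [0.9, -0.1, 1.1]
gripper_width: 0.1
```

{"op": "play_rows", "data": {
  "travel": [
    [0,0,0.006],
    [0,0,0.006],
    [0,0,0.006],
    [0,0,0.006],
    [0,0,0.006],
    [0,0,0.006],
    [0,0,0.004],
    [0,0,0]
  ],
  "rotation": [
    [0,0,0],
    [0,0,0],
    [0,0,0],
    [0,0,0],
    [0,0,0],
    [0,0,0],
    [0,0,0],
    [0,0,0]
  ],
  "grip": [0,0,0,0,0,0,0,0]
}}

```text
clock: 12.65
position: [498.9, -105.0, 124.8]
ee_rot: [-0.115, 0.993, -0.0, -0.0]
contact_force: [1.4, -0.9, 4.3]
gripper_width: -0.4
```

{"op": "play_rows", "data": {
  "travel": [
    [0,0,0.002],
    [0,0,0.002],
    [0,0,0.001],
    [0,0,0],
    [0,0,0],
    [0,0,0],
    [0,0,0],
    [0,0,0],
    [0,0,0],
    [0,0,0],
    [0,0,0],
    [0,0,0]
  ],
  "rotation": [
    [0,0,0],
    [0,0,0],
    [0,0,0],
    [0,0,0],
    [0,0,0],
    [0,0,0],
    [0,0,0],
    [0,0,0],
    [0,0,0],
    [0,0,0],
    [0,0,0],
    [0,0,0]
  ],
  "grip": [0,0,0,0,0,0,0,0,0,0,0,0]
}}

```text
clock: 13.65
position: [498.9, -104.9, 120.4]
ee_rot: [-0.115, 0.993, -0.0, 0.0]
contact_force: [1.1, -0.6, 4.0]
gripper_width: -0.6
```

{"op": "play_rows", "data": {
  "travel": [
    [0,0,0],
    [0,0,0],
    [0,0,0],
    [0,0,0],
    [0,0,0],
    [0,0,0],
    [0,0,0],
    [0,0,0],
    [0,0,0],
    [0,0,0],
    [0,0,0],
    [0,0,0]
  ],
  "rotation": [
    [0,0,0],
    [0,0,0],
    [0,0,0],
    [0,0,0],
    [0,0,0],
    [0,0,0],
    [0,0,0],
    [0,0,0],
    [0,0,0],
    [0,0,0],
    [0,0,0],
    [0,0,0]
  ],
  "grip": [0,0,0,0,0,0,0,0,0,0,0,0]
}}

```text
clock: 14.65
position: [498.8, -104.9, 120.3]
ee_rot: [-0.115, 0.993, 0.0, -0.0]
contact_force: [0.9, 0.0, 4.0]
gripper_width: 0.1
```

```bash
python3 - <<'E'
from h import *
from bench import optics
d=optics.get_image("top"); e=optics.get_image("side")
a=cv2.resize(d["image"][130:230,220:370],(400,267),interpolation=cv2.INTER_CUBIC)
b=cv2.resize(e["image"][175:295,270:420],(400,320),interpolation=cv2.INTER_CUBIC)
cv2.imwrite("pics/p1.png",np.hstack([cv2.copyMakeBorder(a,0,53,0,0,cv2.BORDER_CONSTANT),b]))
E
```

```text
(no output)
```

View pics/p1.png

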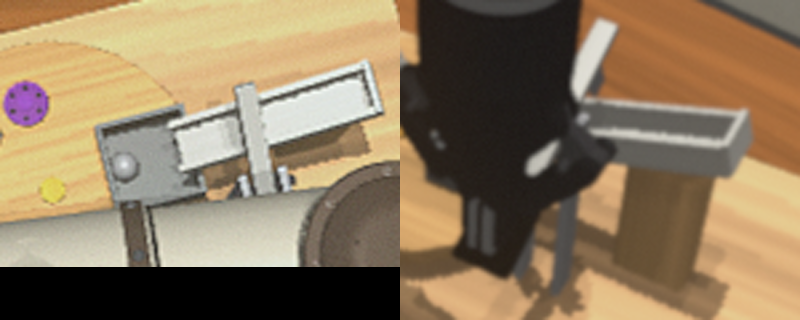

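The ball is in the bin, at (124,165) in the left half. I'll ease the lever back up and then clear away.

{"op": "play_rows", "data": {
  "travel": [
    [0,0,-0.005],
    [0,0,-0.006],
    [0,0,-0.006],
    [0,0,-0.006],
    [0,0,-0.006],
    [0,0,-0.006],
    [0,0,-0.006],
    [0,0,-0.01],
    [0,0,-0.025],
    [0,0,-0.03],
    [0,0,-0.03],
    [0,0,-0.02]
  ],
  "rotation": [
    [0,0,0],
    [0,0,0],
    [0,0,0],
    [0,0,0],
    [0,0,0],
    [0,0,0],
    [0,0,0],
    [0,0,0],
    [0,0,0],
    [0,0,0],
    [0,0,0],
    [0,0,0]
  ],
  "grip": [0,0,0,0,0,0,0,0,0,0,0,0]
}}

```text
clock: 15.75
position: [500.1, -104.9, 280.2]
ee_rot: [-0.115, 0.993, -0.0, 0.003]
contact_force: [-0.1, 0.6, 0.5]
gripper_width: 0.2
```

{"op": "play_rows", "data": {
  "travel": [
    [0,-0.03,0],
    [0,-0.03,0],
    [0,-0.03,0],
    [0,-0.03,0],
    [0,-0.03,0],
    [0,-0.03,0],
    [0,-0.03,0],
    [0,-0.03,0],
    [0,-0.03,0],
    [0,0,0],
    [0,0,0],
    [0,0,0]
  ],
  "rotation": [
    [0,0,0],
    [0,0,0],
    [0,0,0],
    [0,0,0],
    [0,0,0],
    [0,0,0],
    [0,0,0],
    [0,0,0],
    [0,0,0],
    [0,0,0],
    [0,0,0],
    [0,0,0]
  ],
  "grip": [0,0,0,0,0,0,0,0,0,0,0,0]
}}

```text
clock: 16.75
position: [560.6, -367.5, 276.3]
ee_rot: [-0.115, 0.993, 0.0, -0.0]
contact_force: [-0.5, -0.8, 0.6]
gripper_width: 0.0
```

```bash
python3 - <<'E'
from h import *
from bench import optics
d=optics.get_image("top"); e=optics.get_image("side"); d0=np.load("pics/top0.npz")
a=cv2.resize(d["image"][100:310,120:410],(400,290),interpolation=cv2.INTER_CUBIC)
b=cv2.resize(e["image"][175:335,160:420],(400,246),interpolation=cv2.INTER_CUBIC)
cv2.imwrite("pics/p2.png",np.hstack([a,cv2.copyMakeBorder(b,0,44,0,0,cv2.BORDER_CONSTANT)]))
for n,im in(("before",d0["image"]),("now",d["image"])):
    H,S,V=[x.astype(int) for x in cv2.split(cv2.cvtColor(im,cv2.COLOR_BGR2HSV))]
    print(n,"pad",cents(V<75,200,(300,215,350,260)),"joy",cents((S<45)&(V>110),40,(345,200,372,225)),"bar",cents((S<60)&(V>150),60,(120,225,180,255)))
E
```

```text
before pad [(array([329.7, 238.4]), 425, [319, 226, 23, 26])] joy [(array([358.5, 213.6]), 82, [354, 209, 10, 11])] bar [(array([149.2, 239.7]), 393, [126, 234, 47, 13])]
now pad [(array([329.6, 238.6]), 437, [319, 226, 23, 26])] joy [(array([358.9, 213.7]), 72, [354, 209, 10, 11])] bar [(array([149.1, 239.7]), 396, [126, 234, 47, 13])]
```

View pics/p2.png

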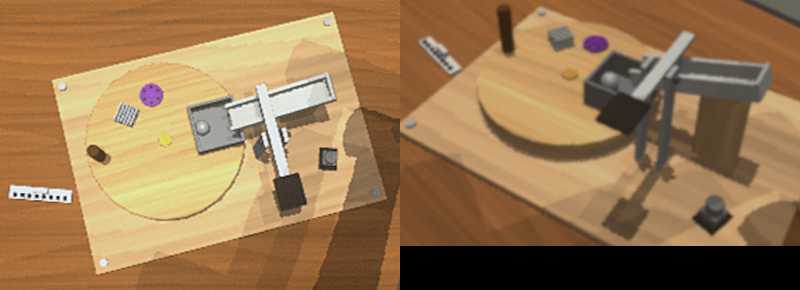

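The ball lies in the bin, the pad is back at its start pixel, and the bin is square to the chute. The bystanders on the bench and board haven't moved, and the arm is clear.

```bash
python3 -c "
from bench import workorder; print(workorder.job_done())"
```

```text
the job is handed in; nothing more can be done
None
```

The job is done and handed in at about 17 s on the clock. I pushed the turntable clockwise by its post with closed fingers. I then pressed the lever pad and held it for about 2 s until the ball rolled into the bin, eased the lever back up and moved the arm clear.

**What the last checks showed:**
- **Bin:** The close wrist view before pressing put it about 0.4° from square with the chute, roughly 0.6 mm off centre.
- **Ball:** Both final camera views show it in the bin.
- **Lever:** The pad is back within 0.2 px of its starting position, so the gate should be shut. I judged that from the pad, as I did not see the gate itself up close.
- **Other parts:** The joystick and sensor bar are within 0.4 px of where they started. The servo horn and heat sink rode along on the turntable.
- **Force:** The tool force was about 4.5 N at the end of each pressing move.

**One disagreement:** The first coarse top view gave 0.1° to 1.5° still to turn, depending on the cue. The close wrist view settled it at about 1.65°, and I corrected that before pressing.

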